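Seat a keyed shaft in a pulley hub and hold it home

ROBOT

A 6-joint arm with a two-finger parallel gripper is mounted at the origin on the work surface; the furniture and walls round the work are solid. World frame = base frame: x ahead of the robot, y to its left, z up, the work surface at z = 0. Lengths are in m, angles in rad, forces in N, time in s.
With the tool pointing down it reaches from about 0.25 to 0.725 m from the base axis. Payload 9.7 kg.
Tool frame: the origin (TCP) lies midway between the tips of the shut fingers; the grasp point (between the pads) lies 19 mm behind it; z points along the fingers, y is the line along which they close (so a half turn about z gives the same grasp; the last joint's range is limited). The gripper opens to 85 mm and grips with 20 to 120 N. Pads are 22 mm wide; open, the fingers measure 114 mm over their backs; the gripper's body (76 mm by 85 mm) begins 54 mm behind the grasp point. The pads swing forward as they close: fully open they stand 13 mm farther back than shut.
Start: joints at [1.294, 0.087, 0.176, 1.66, 0, 1.571], TCP at [0.15, 0.529, 0.231] pointing down, gripper open.
Joint ranges: [-3.13, 3.13], [-0.85, 1.81], [-1.15, 1.24], [-2.2, 2.28], [-1.44, 1.52], [-3.14, 3.14]. Speed limits (rad/s): [2.22, 2.22, 2.57, 3.14, 3.14, 3.14].

INTERFACE

Orientations are given as a 3x3 rotation matrix whose columns are the frame's x, y, z axes.
In Python, from workcell import r gives the robot as it stands. The module is installed in compiled form; this text tells all that it offers. Calls block until the motion is done:
- r.move_to(position, orientation): joint-space move of the TCP to a pose.
- r.move_l(position, rot=None, vel=0.15, max_force=None): straight line of the TCP; rot=None keeps the orientation; vel is the mean speed in m/s. With max_force (N) it stops when the force on the tool has changed by that much, and returns True; else False.
- r.move_j(angles): joint-space move.
- r.ungrasp() and r.clamp(grasp_force=None): open the fingers fully, or close them until they stop; grasp_force is the grip in N (None keeps the last).
- r.hold(seconds).
- r.ik(position, orientation): joint angles nearest the present ones, or None.
- r.read_camera(name): name is "scene" or "side" or "wrist"; returns a dict with "img" (400x640x3 uint8, red, green, blue), "K" (3x3 intrinsics, pixels), "pose" (4x4, takes a point from camera to world coordinates). Camera axes: x right, y down, z forward; pixel columns grow to the right and rows downward; lengths in m; the calibration is good to about 2 mm. A picture is of the moment at which its call begins. There is no depth.
A pose or a line that the arm cannot do raises r.IKError and nothing moves.
- r.hand_in(): hands the job in; it is judged then, once.
Trained networks look in a picture, given as the dict that the camera call returned (one of the last four; its "shot" number tells which), for a name from the list of things; names that differ only in an ending like _2 or _b are one class to them, and where a whole thing is asked for, a point or a joint stands for the part that bears it (a point fixed in the world has none). Each returns a list of dicts, best first, with "p" (0 to 1); they miss things now and then, are a little off and sometimes report something else, mostly with a low value. They report only what shows in the picture. A call takes as long as a camera call.
- r.boxes_of(picture, query): "bbox" ([left, top, width, height] in pixels, round what is visible of it).
- r.silhouettes(picture, query): "mask" (400x640 bool, what is visible of it) and "bbox" ([left, top, width, height] in pixels, round what is visible of it).
- r.pinpoint(picture, query): "uv" ([column, row] in pixels: a listed point, or the origin of a listed thing).
Readings, each from a call of its own:
- r.read_t(): time.
- r.read_qpos(): joint angles.
- r.read_qvel(): joint speeds.
- r.read_joint_torque(): joint torques, N m.
- r.read_ee_pos(): TCP position.
- r.read_tcp_rot(): TCP orientation.
- r.read_contact_force(): force on the tool from outside, world axes, zero at the start.
- r.read_torque(): the same for the moment, N m.
- r.read_width(): opening from 0.0 (shut) to 1.0 (fully open).
- r.read_grip_force(): force on a finger pad.
Only numpy, scipy, OpenCV 4.12 (cv2) and the standard library are available. Lean on these libraries where they do the work, as an engineer would, in place of code of your own. Each camera call takes 0.05 s, during which the arm holds its last target. There are 200 camera calls.

TASK

Take the keyed steel shaft out of its black stand and put its lower end into the bore of the pulley on the bench drive, turned so that its key slips into the keyway. Push it fully home against the spring in the bore, until its collar sits flush on the hub, and finish still gripping it and holding it down there, as for somebody to tighten the set screw. Leave the cup, timer, weight and steel ring alone.

Things in the scene. Friction and masses are not known exactly. Their poses are not given: they have to be found in the camera images.
- shaft: Loose upright steel shaft, 102 mm tall, about 0.22 kg. Origin: centre of its lower end, z up. Round shank 18 mm wide with tapered tip; key 6 mm wide on the +x side from 14 to 34 mm up, reaching 13 mm from the axis (14 mm of plain pilot below it); collar 40 mm wide from 38 to 46 mm, with a 6 mm wide lug on its +x side right above the key, reaching 30 mm from the axis; square head from 46 mm up.
- shaft_head (a point): Centre of the shaft's square head, to grip by: 24 x 24 mm, sides along the shaft's x and y, 56 mm tall (28 mm above and below this point), with a small round button 4 mm high on top. 74 mm above the shaft's origin.
- stand: Fixed black block 80 x 80 mm (94 x 94 mm at its foot), 50 mm high, with a plain round hole 32 mm wide from above. The shaft stands in it loosely, collar on the block's top, origin 12 mm above the bench, only the collar with its lug and the head showing; draw it up at least 40 mm to clear the block. Origin: centre of the underside.
- drive: Fixed bench drive: grey housing 130 x 110 mm, 40 mm high, origin under its centre, with a motor on its +x side (58 mm high, to 120 mm from the origin). On the housing, over the origin, a grey iron pulley 68 mm wide; the hub, 44 mm wide, rises from it to 94 mm above the bench. The pulley is stiff: it turns only above 0.8 N m.
- hub_mouth (a point): Centre of the bore's mouth in the hub's flat top face; z up, +x towards the keyway. Bore 20 mm wide, one keyway 8 mm wide reaching 14 mm from the axis, both straight and over 40 mm deep. With the key in it, the shaft goes in until its collar meets the hub, its origin 38 mm below this point; otherwise the key stops on the hub's face with the origin 14 mm below.
- ejector (a joint): Spring disc in the bore. 0 at rest, its top 28 mm below the hub mouth; grows in metres as it is pressed down. It pushes up with 4.8 N at first touch and 600 N/m more: 10.8 N at 0.010 m, where the shaft's collar lies on the hub. Let go, the shaft is lifted again.
- brass_cup: Bystander: brass cup 58 mm wide, 40 mm high, origin at the centre of its underside.
- timer: Bystander: grey timer 70 x 62 x 18 mm lying flat, origin at the centre of its underside.
- weight: Bystander: brass weight with a neck, 32 mm wide, 46 mm high, origin at the centre of its underside.
- steel_ring: Bystander: low steel ring 67 mm wide, 20 mm high, origin at the centre of its underside.

How it is judged:
On the way, in this order (a step that is already met when the one before it is completed fails the run):
1. the shaft is gripped and drawn clear out of the stand (z of shaft in the frame of stand above 0.052 m and contact force between the fingers and shaft above 1 N), for 0.1 s.
2. the lower end of the shaft is in the bore of the hub (z of shaft in the frame of hub_mouth below -0.006 m and horizontal distance between shaft and hub_mouth below 0.004 m), for 0.05 s.
At the end, for the whole second after the job is handed in: The shaft's key is in the keyway (within 0.3 rad), its lower end at least 36 mm below the hub mouth (home: 38) and within 4 mm of the bore's axis, upright within 0.07 rad, the spring disc pressed more than 8 mm, the shaft at rest and still gripped between the fingers (value of joint ejector above 0.008 m and z of shaft in the frame of hub_mouth below -0.036 m and horizontal distance between shaft and hub_mouth below 0.004 m and angle between shaft's own z axis and vertical below 0.07 rad and angle between the x axis of shaft and the x axis of hub_mouth, either way round below 0.3 rad and contact force between the fingers and shaft above 1 N and linear speed of shaft below 0.02 m/s); the arm keeps its last pose, push and grip.
It fails at once if a bystander is moved more than 20 mm (distance of any of brass_cup, timer, weight, steel_ring from where it was at the start of the episode above 0.02 m).
It also fails if it takes over 45 s, if anything falls off the work surface, if the arm or the gripper's body presses on something with over 40 N, if the wrist force passes 120 N, or if a joint passes its speed limit or range.

## Working session

There is one attempt and no reset: what is moved stays moved. The work goes in short steps, each a Python script; the robot and the scene stay as the last script left them, time stands still between calls to the robot, and variables do not carry over. Pictures are saved under pics/ and viewed, at most 10 in all, crops included, and the job is handed in when it is done.

```bash
mkdir -p pics; python3 - <<'E'
from workcell import r
import cv2,numpy as np,pickle
D={}
for n in ["scene","side","wrist"]:
    p=r.read_camera(n); cv2.imwrite(f"pics/{n}0.png",p["img"][:,:,::-1])
    D[n]=p
    print(n,p["K"][0],p["K"][1,1:],np.round(p["pose"],3).tolist())
    for q in ["shaft","shaft_head","hub_mouth","stand","drive"]:
        o=r.pinpoint(p,q); print(q,[(np.round(a["uv"],1).tolist(),round(a["p"],2)) for a in o[:2]])
pickle.dump(D,open("D.pkl","wb"))
print(r.read_t())
a=np.vstack([D["scene"]["img"],D["side"]["img"]])
E
```

```text
scene [455.38855014   0.         313.53896287] [455.38855014 206.06563362] [[0.602, -0.611, 0.515, -0.04], [-0.799, -0.455, 0.394, -0.519], [-0.006, -0.649, -0.761, 1.064], [0.0, 0.0, 0.0, 1.0]]
shaft [([266.6, 223.3], 0.67), ([264.9, 228.9], 0.58)]
shaft_head [([263.2, 203.7], 0.5)]
hub_mouth [([393.7, 288.3], 0.58)]
stand [([262.9, 230.6], 0.65)]
drive [([389.5, 305.3], 0.77)]
side [484.17405853   0.         320.13738498] [484.17405853 200.37716847] [[0.965, -0.163, 0.204, 0.311], [-0.261, -0.57, 0.779, -1.053], [-0.01, -0.805, -0.593, 0.881], [0.0, 0.0, 0.0, 1.0]]
shaft [([297.2, 204.4], 0.74)]
shaft_head [([294.8, 182.1], 0.61)]
hub_mouth [([303.2, 184.6], 0.74), ([333.3, 282.7], 0.65)]
stand [([295.9, 209.9], 0.94)]
drive [([329.8, 312.6], 0.94)]
wrist [307.35176732   0.         321.60802492] [307.35176732 200.64341358] [[0.273, 0.925, 0.265, 0.082], [0.962, -0.263, -0.075, 0.549], [-0.0, 0.275, -0.961, 0.374], [0.0, 0.0, 0.0, 1.0]]
shaft []
shaft_head []
hub_mouth []
stand []
drive []
0.9
```

View pics/scene0.png

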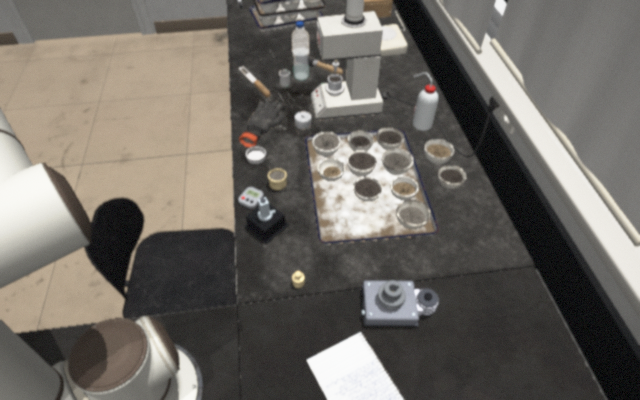

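View pics/side0.png

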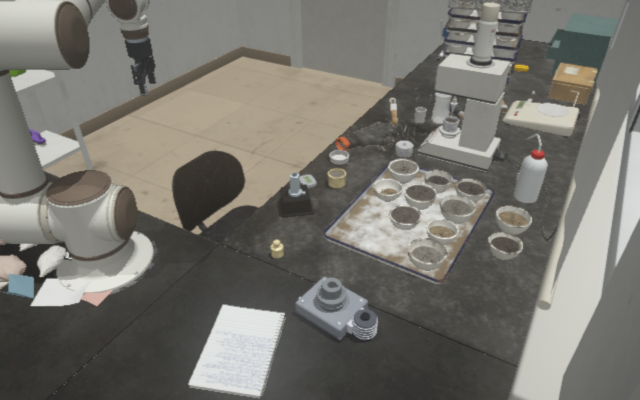

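The scene view has the shaft in its stand at (265,215), the timer at (251,197), the cup at (277,180), the weight at (298,279) and the drive at (391,300), with its motor to the right. The side view has the shaft at (295,185), the drive at (332,303) and the motor at (365,323). Next I triangulate and plan a wrist-camera look.

```bash
cat > h.py <<'E'
import numpy as np
def ray(p,uv):
    d=p["pose"][:3,:3]@np.linalg.solve(p["K"],[uv[0],uv[1],1.]); return p["pose"][:3,3],d
def at_z(p,uv,z):
    o,d=ray(p,uv); return o+d*(z-o[2])/d[2]
def proj(p,X):
    P=p["pose"]; c=P[:3,:3].T@(np.asarray(X)-P[:3,3]); v=p["K"]@c; return v[:2]/v[2]
def tri(obs):
    A=np.zeros((3,3));b=np.zeros(3)
    for p,uv in obs:
        o,d=ray(p,uv); d=d/np.linalg.norm(d); M=np.eye(3)-np.outer(d,d); A+=M;b+=M@o
    return np.linalg.solve(A,b)
def down(yaw):  # tool y axis (closing) at yaw
    y=np.array([np.cos(yaw),np.sin(yaw),0]);z=np.array([0,0,-1.]);return np.column_stack([np.cross(y,z),y,z])
E
python3 - <<'E'
import pickle; from h import *
D=pickle.load(open("D.pkl","rb")); s,d=D["scene"],D["side"]
for n,a,b,z in [("shaft",(266.6,223.3),(297.2,204.4),.012),("head",(263.2,203.7),(294.8,182.1),.086),("hub",(393.7,288.3),(333.3,282.7),.094),("stand",(262.9,230.6),(295.9,209.9),0),("drive",(389.5,305.3),(329.8,312.6),0),("timer",(251,197),(309,181),.01),("weight",(298,279),(277,249),.02),("cup",(277,179),(337,178),.02)]:
    print(n,tri([(s,a),(d,b)]).round(3),at_z(s,a,z).round(3),at_z(d,b,z).round(3))
from workcell import r
print(r.read_ee_pos(),r.read_tcp_rot().round(3).tolist())
E
```

```text
shaft [0.542 0.103 0.001] [0.536 0.097 0.012] [0.539 0.089 0.012]
head [0.541 0.106 0.084] [0.543 0.108 0.086] [0.537 0.099 0.086]
hub [ 0.526 -0.328  0.095] [ 0.523 -0.33   0.094] [ 0.529 -0.325  0.094]
stand [ 0.536  0.115 -0.032] [0.515 0.095 0.   ] [ 0.532  0.079 -0.   ]
drive [ 0.522 -0.331  0.006] [ 0.528 -0.328  0.   ] [ 0.521 -0.328  0.   ]
timer [ 0.603  0.22  -0.006] [0.587 0.205 0.01 ] [0.604 0.203 0.01 ]
weight [ 0.441 -0.096  0.017] [ 0.439 -0.098  0.02 ] [ 0.441 -0.099  0.02 ]
cup [0.692 0.187 0.015] [0.687 0.183 0.02 ] [0.691 0.181 0.02 ]
[0.15029821 0.52907893 0.23133261] [[-0.962, 0.273, 0.0], [0.273, 0.962, 0.0], [0.0, 0.0, -1.0]]
```

```bash
python3 - <<'E'
from workcell import r
from h import *
import cv2,pickle
W={}
for n,X in [("hub",(.526,-.328)),("shaft",(.540,.103))]:
    R=down(np.arctan2(X[1],X[0])+np.pi/2)
    pos=np.array([*X,.27])+R[:,0]*.025
    r.move_to(pos,R); r.hold(.3)
    p=r.read_camera("wrist"); W[n]=p
    cv2.imwrite(f"pics/w_{n}.png",cv2.resize(p["img"][:,:,::-1],(800,500),interpolation=cv2.INTER_CUBIC))
    print(n,r.read_qpos().round(3),r.read_ee_pos().round(4),p["pose"].round(3).tolist())
    for q in ["shaft","shaft_head","hub_mouth","stand","drive","timer"]:
        print(q,[(np.round(a["uv"],1).tolist(),round(a["p"],2)) for a in r.pinpoint(p,q)[:2]])
    for q,z in [("shaft",.012),("shaft_head",.086),("hub_mouth",.094)]:
        for a in r.pinpoint(p,q)[:1]: print(q,at_z(p,a["uv"],z).round(4))
pickle.dump(W,open("W.pkl","wb")); print(r.read_t())
E
```

```text
hub [-0.557  0.219  0.4    1.752 -0.     0.   ] [ 0.5049 -0.3146  0.27  ] [[0.529, 0.816, 0.234, 0.445], [0.849, -0.508, -0.146, -0.277], [0.0, 0.275, -0.961, 0.412], [0.0, 0.0, 0.0, 1.0]]
shaft [([627.9, 6.7], 0.44)]
shaft_head []
hub_mouth []
stand [([629.0, 3.9], 0.66)]
drive [([320.9, 182.6], 0.64)]
timer []
shaft [0.5314 0.083  0.012 ]
shaft [0.188 0.045 0.207 1.733 0.    0.   ] [0.5156 0.0979 0.27  ] [[-0.186, 0.945, 0.27, 0.446], [0.982, 0.179, 0.051, 0.085], [-0.001, 0.275, -0.961, 0.412], [0.0, 0.0, 0.0, 1.0]]
shaft [([316.5, 180.4], 0.78)]
shaft_head [([317.6, 197.9], 0.85)]
hub_mouth []
stand [([317.1, 181.9], 0.78)]
drive []
timer [([385.3, 227.2], 0.77), ([352.9, 283.9], 0.16)]
shaft [0.5324 0.0946 0.012 ]
shaft_head [0.5356 0.0976 0.086 ]
7.225
```

View pics/w_hub.png

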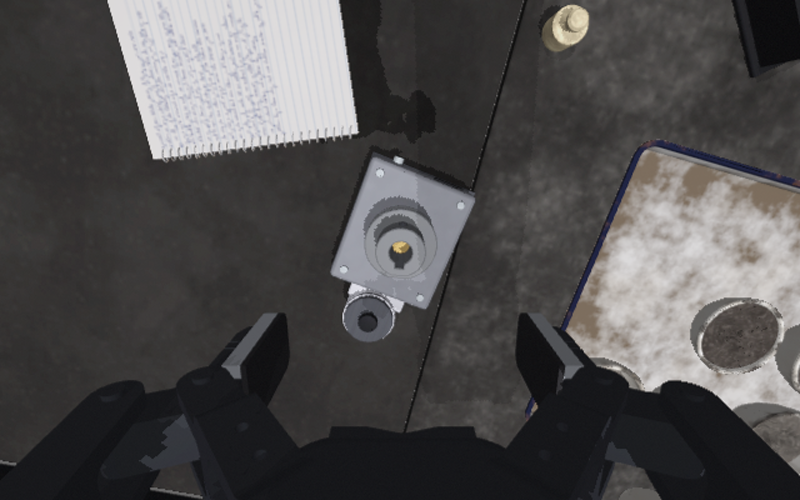

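View pics/w_shaft.png

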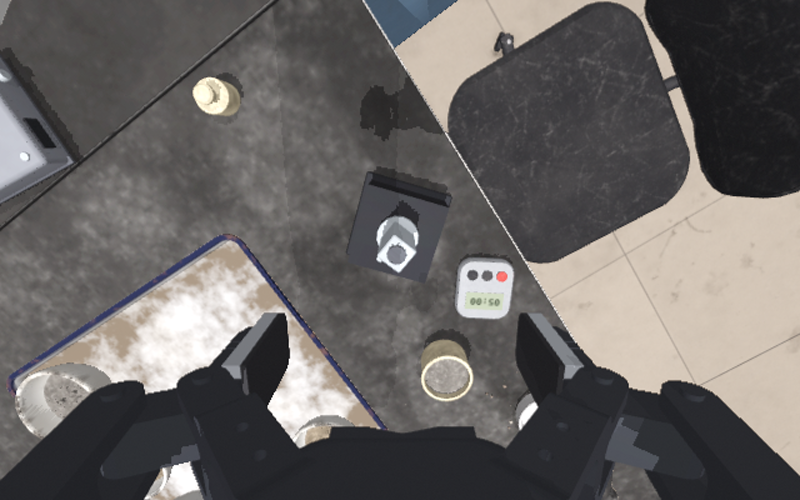

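The hub picture has the bore at about (400,250) scaled, with the keyway below it at (401,267). The shaft picture has the head top at (397,254) and the collar at (398,234), with the lug unclear. I'll enlarge both.

```bash
python3 - <<'E'
import pickle,cv2,numpy as np
W=pickle.load(open("W.pkl","rb"))
f=lambda n,x,y:cv2.resize(W[n]["img"][y:y+60,x:x+40,::-1],(400,600),interpolation=cv2.INTER_CUBIC)
cv2.imwrite("pics/crop1.png",np.hstack([f("hub",300,165),f("shaft",298,160)]))
E
```

```text
(no output)
```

View pics/crop1.png

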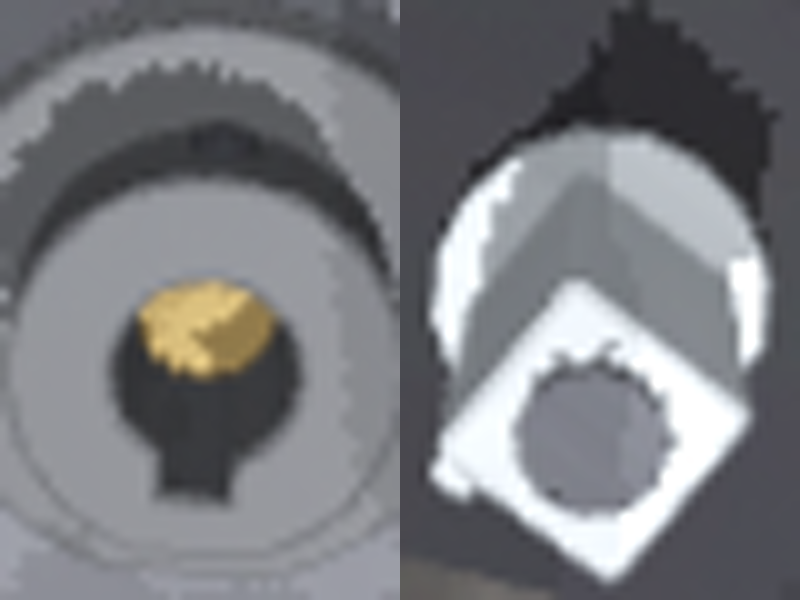

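The crop has the lug peeking out at the lower left of the head, at crop (455,475), so the shaft's +x points lower left. The keyway end is at crop (195,495) and the hub face is centred near (202,368).

```bash
python3 - <<'E'
import pickle; from h import *
import cv2
W=pickle.load(open("W.pkl","rb")); s,h=W["shaft"],W["hub"]
c=lambda x,y:(298+(x-400)/10-.45,160+y/10-.45)
C=[at_z(s,c(*q),.114) for q in [(578,282),(749,415),(612,580),(442,450)]]
m=np.mean(C,0); print("head",m.round(4),[np.linalg.norm(C[i]-C[i-1]).round(4) for i in range(4)])
for i in range(4):
    e=C[i]-C[i-1]; print(np.degrees(np.arctan2(e[1],e[0])).round(1))
L=at_z(s,c(455,478),.056); e=L-m; print("lug",L.round(4),np.linalg.norm(e[:2]),np.degrees(np.arctan2(e[1],e[0])))
# collar top face z=.058 : left,right,top
for q in [(435,290),(768,285),(600,128)]: print("collar",(at_z(s,c(*q),.058)-m).round(4))
k=lambda x,y:(300+x/10-.45,165+y/10-.45)
B=[at_z(h,k(*q),.094) for q in [(112,370),(302,370)]]; b=np.mean(B,0)
print("bore",b.round(4),np.linalg.norm(B[0]-B[1]))
H=[at_z(h,k(*q),.094) for q in [(6,368),(396,368),(201,178),(201,557)]]
print("hub",np.mean(H[:2],0).round(4),np.mean(H[2:],0).round(4),np.linalg.norm(H[0]-H[1]),np.linalg.norm(H[2]-H[3]))
# model predictions: fit keyway
K1,K2=at_z(h,k(154,497),.094),at_z(h,k(232,503),.094);K=(K1+K2)/2
print("key end",K.round(4),np.linalg.norm(K1-K2),[ (np.linalg.norm((K-x)[:2]).round(4),np.degrees(np.arctan2(*(K-x)[[1,0]])).round(1)) for x in (b,np.mean(H,0))])
e=K2-K1; print("edge dir",np.degrees(np.arctan2(e[1],e[0])))
# housing edges from minAreaRect on full corners (800x500 pic)
P=[at_z(h,(x*.8,y*.8),.04) for x,y in [(374,152),(475,193),(432,309),(331,274)]]
for i in range(4):
    e=P[i]-P[i-1]; print("hous",np.linalg.norm(e).round(4),np.degrees(np.arctan2(e[1],e[0])).round(1))
print(np.mean(P,0).round(4))
E
```

```text
head [0.5331 0.097  0.114 ] [np.float64(0.0223), np.float64(0.022), np.float64(0.0224), np.float64(0.0221)]
152.3
62.0
-27.5
-118.3
lug [0.5588 0.0836 0.056 ] 0.02899134766958735 -27.552579761602033
collar [ 0.0025 -0.0197 -0.056 ]
collar [-0.0054  0.019  -0.056 ]
collar [-0.0203 -0.004  -0.056 ]
bore [ 0.5222 -0.3272  0.094 ] 0.0204870580838733
hub [ 0.5216 -0.3276  0.094 ] [ 0.5219 -0.3278  0.094 ] 0.04204452730039895 0.042538292117095554
key end [ 0.5339 -0.3363  0.094 ] 0.008539923956397296 [(np.float64(0.0149), np.float64(-37.9)), (np.float64(0.0149), np.float64(-35.4))]
edge dir 53.43745876833413
hous 0.1299 127.1
hous 0.1042 36.4
hous 0.128 -49.6
hous 0.1115 -142.4
[ 0.5216 -0.3242  0.04  ]
```

Shaft +x points at −28° and the keyway at about −36.5°. Now I grip with the fingers closing along the shaft's y (yaw 62°), lift, and look from the wrist.

```bash
python3 - <<'E'
from workcell import r
from h import *
import cv2,pickle
R=down(np.radians(62.1)); X=[.5331,.0970]
r.move_to([*X,.16],R); r.move_l([*X,.068],vel=.1,max_force=15)
print(r.read_ee_pos().round(4),r.read_qpos().round(3)); r.clamp(80); print(r.read_width(),r.read_grip_force(),r.read_contact_force())
r.move_l([*X,.23],vel=.15); r.hold(.2); print(r.read_contact_force(),r.read_width(),r.read_grip_force())
p=r.read_camera("wrist"); pickle.dump([p,r.read_ee_pos(),r.read_tcp_rot()],open("held.pkl","wb"))
print(proj(p,r.read_ee_pos()),proj(p,r.read_ee_pos()+[0,0,.046]))
im=p["img"][120:,180:460,::-1];cv2.imwrite("pics/held.png",cv2.resize(im,(600,600),interpolation=cv2.INTER_CUBIC)); print(r.read_t())
E
```

```text
[0.5335 0.0971 0.0688] [ 0.18   0.067 -0.159  1.344  0.     0.667]
0.27083518626233266 79.00782465934753 [-0.51741898 -0.88318477  3.49065016]
[-0.04225402  0.03903935 -1.7386791 ] 0.26879155072385424 78.40713500976562
[321.79607066 257.7834214 ] [321.78509018 315.02494622]
11.05
```

View pics/held.png

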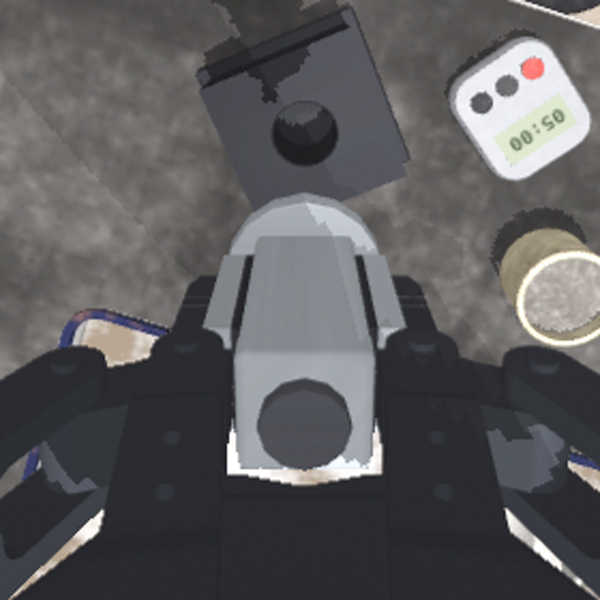

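The shaft is held square and centred: the collar is centred at crop x≈305, against a predicted 304. Now to the hub.

```bash
cat >> h.py <<'E'
def st(r):
    print("ee",r.read_ee_pos().round(4),"F",r.read_contact_force().round(1),"T",r.read_torque().round(2),"w",round(float(r.read_width()),3),"t",r.read_t())
E
python3 - <<'E'
from workcell import r
from h import *
R=down(np.radians(53.5)); X=[.5220,-.3275]
r.move_to([*X,.23],R); r.move_l([*X,.160],vel=.12); r.hold(.2); st(r)
print(r.move_l([*X,.140],vel=.03,max_force=6)); st(r)
if r.read_ee_pos()[2]<.1425:
    print(r.move_l([*X,.126],vel=.03,max_force=7)); st(r)
E
```

```text
ee [ 0.5224 -0.3277  0.161 ] F [-0.7 -0.1 -2.3] T [ 0.02 -0.01 -0.01] w 0.27 t 13.55
False
ee [ 0.522  -0.3275  0.1401] F [ 0.1 -1.2 -0.9] T [0.03 0.02 0.02] w 0.27 t 14.3667
False
ee [ 0.522  -0.3275  0.126 ] F [ 0.3  0.2 -2.2] T [ 0.01  0.04 -0.05] w 0.271 t 14.9833
```

The key is in the keyway with almost no force. Next, press it home.

```bash
python3 - <<'E'
from workcell import r
from h import *
import cv2
print(r.move_l([.5220,-.3275,.1085],vel=.02,max_force=25)); st(r)
r.hold(.5); st(r)
p=r.read_camera("side"); cv2.imwrite("pics/s2.png",cv2.resize(p["img"][230:350,250:410,::-1],(800,600),interpolation=cv2.INTER_CUBIC))
E
```

```text
True
ee [ 0.5222 -0.3277  0.1127] F [-1.2  1.1  8. ] T [0.31 0.46 0.06] w 0.268 t 15.7167
ee [ 0.5223 -0.3277  0.1128] F [-2.2  0.8  8.1] T [0.28 0.42 0.  ] w 0.272 t 16.2167
```

View pics/s2.png

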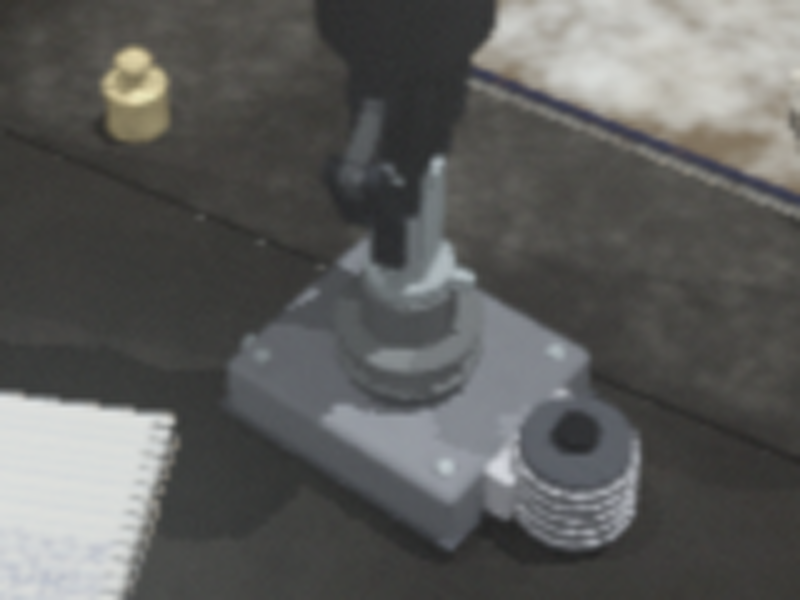

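The collar appears flush on the hub (crop (415,285)) with the lug over the keyway side at (465,278). TCP z is 0.1127, which matches home. A slightly firmer push will confirm it is on the hard stop.

```bash
python3 - <<'E'
from workcell import r
from h import *
p=r.read_ee_pos()
print(r.move_l([.5220,-.3275,p[2]-.004],vel=.01,max_force=15)); st(r); r.hold(.7); st(r); print(r.read_grip_force())
E
```

```text
True
ee [ 0.5222 -0.3276  0.1126] F [-1.1  0.9  8.3] T [0.33 0.53 0.01] w 0.268 t 16.525
ee [ 0.5222 -0.3276  0.1128] F [-2.   1.3  7.9] T [0.32 0.47 0.05] w 0.273 t 17.225
79.87571239471436
```

```bash
python3 - <<'E'
from workcell import r
from h import *
for z in (.1122,.1117,.1112):
    print(r.move_l([.5221,-.3276,z],vel=.01,max_force=45)); r.hold(.4); st(r)
    if r.read_contact_force()[2]>18: break
r.hold(.5); st(r)
E
```

```text
False
ee [ 0.5222 -0.3276  0.1132] F [-2.7  0.9  7.7] T [ 0.39  0.56 -0.03] w 0.265 t 17.875
False
ee [ 0.5223 -0.3276  0.1128] F [-2.   1.9  8.4] T [0.42 0.54 0.02] w 0.273 t 18.525
False
ee [ 0.5222 -0.3277  0.1123] F [-2.7  1.8  7.8] T [ 0.36  0.57 -0.06] w 0.267 t 19.175
ee [ 0.5222 -0.3277  0.1123] F [-2.7  1.2  7.7] T [ 0.4   0.63 -0.02] w 0.269 t 19.675
```

```bash
python3 - <<'E'
from workcell import r
from h import *
r.clamp(120); r.hold(.3); st(r)
for z in (.1107,.1102,.1096,.109):
    print(r.move_l([.5219,-.3275,z],vel=.01,max_force=45)); r.hold(.4); st(r)
    if r.read_contact_force()[2]>18: break
p=r.read_camera("wrist"); import cv2
im=p["img"][120:,180:460,::-1];cv2.imwrite("pics/held2.png",cv2.resize(im,(600,600),interpolation=cv2.INTER_CUBIC))
E
```

```text
ee [ 0.5222 -0.3277  0.1124] F [-2.3  1.2  8.7] T [0.41 0.61 0.  ] w 0.263 t 20.1917
False
ee [ 0.5222 -0.3277  0.1124] F [-1.7  2.  11. ] T [ 0.49  0.69 -0.03] w 0.262 t 20.8417
False
ee [ 0.5223 -0.3277  0.1123] F [-2.8  2.  14.3] T [0.59 0.86 0.01] w 0.267 t 21.4917
False
ee [ 0.5223 -0.3277  0.1123] F [-4.7  2.5 16.6] T [0.74 1.17 0.03] w 0.266 t 22.1417
False
ee [ 0.5223 -0.3277  0.1123] F [-5.4  3.7 21.5] T [1.   1.47 0.02] w 0.269 t 22.7917
```

View pics/held2.png

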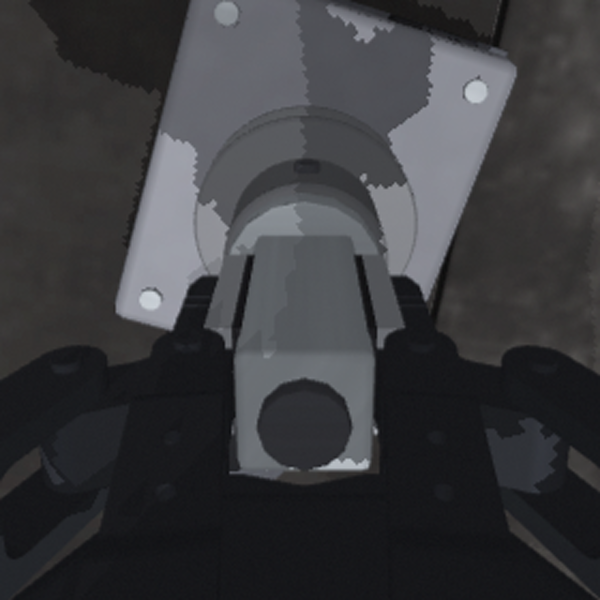

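The wrist view shows the head in the grip as before (button at (304,425)), so it hasn't slipped. The collar is flush on the hub: the tool stays at 0.1123 while the force climbs to 21 N, which is the hard stop. Handing in.

```bash
python3 - <<'E'
from workcell import r
print(r.hand_in())
E
```

```text
the job is handed in; nothing more can be done
None
```

The shaft is keyed into the pulley bore and pressed to the hard stop with its collar flush on the hub; I handed the job in at about 23 s, still gripping at 120 N and pushing down with about 21 N (no verdict was returned).

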